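Hang the vial carrier over the drip drawer

ROBOT

A 6-joint arm with a two-finger parallel gripper is mounted at the origin on the work surface. World frame = base frame: x ahead of the robot, y to its left, z up, the work surface at z = 0. Lengths are in m, angles in rad, forces in N, time in s.
With the tool pointing down it reaches from about 0.375 to 0.9 m from the base axis. Payload 3.1 kg.
Tool frame: the origin (TCP) lies midway between the tips of the shut fingers; the grasp point (between the pads) lies 19 mm behind it; z points along the fingers, y is the line along which they close (so a half turn about z gives the same grasp; the last joint's range is limited). The gripper opens to 87 mm and grips with 3 to 60 N. Pads are 19 mm wide; open, the fingers measure 117 mm over their backs; the gripper's body (75 mm by 190 mm) begins 51 mm behind the grasp point.
Start: joints at [-1.3, 0.527, 1.433, -0, 1.181, -0.178], TCP at [0.271, -0.563, 0.189] pointing down, gripper open.
Joint ranges: [-3.08, 3.08], [-0.75, 2.2], [0.22, 2.44], [-1.43, 4.57], [0, 2.65], [-2.85, 2.85]. Speed limits (rad/s): [2.79, 2.79, 3.14, 3.14, 3.14, 3.14].

INTERFACE

Orientations are given as a unit quaternion [x, y, z, w].
In Python, from rig import robot gives the robot as it stands.
- The arm moves only by the shell command python3 -m jog 'ROWS' [FORCE]. ROWS is a JSON object of lists of equal length, an entry for each row: "dp": the shift along the tool's x, y, z in mm, a list of three; "delta_rot": the turn, a rotation vector about the tool's x, y, z in rad, a list of three; "gripper": the opening, from -1 (shut) to 1 (fully open). A call has 1 to 12 rows; each row is the pose to reach, as a shift and turn from the pose commanded when the call began, along the tool's axes at that moment; what a row does not reach only later rows make up. A row lasts 1/10 s, in which the tool goes at most 50 mm and 8.59 degrees, less where a joint would pass 70% of its speed; a pose out of reach is approached as far as the arm can. A call with a gripper value outside its range is refused whole. The fingers move at their own pace and stop on an object; FORCE is the grip in N (left out, the last holds). Time passes only in rows, so rows that repeat a pose let the fingers close. It gives the time, the measured TCP pose, the force, the opening and the grip force at its end, in the units of the state.
- robot.get_obs(): the state, without advancing time (a new reading comes with each control period).
- robot.camera(name): name is "side" or "top" or "wrist"; returns the picture (400x640x3 uint8, red, green, blue); there is no depth.
- robot.camera_model(name): a dict with "fx", "fy", "cx", "cy" (pixels), "k1" (the pictures are not rectified: a ray, as slopes to the right and down, at radius r is drawn at 1 + k1 r^2 times it, then the intrinsics apply), "xyz" and "orientation" of the camera in the world; the wrist camera has in their place "T_tool_cam" (4x4, takes a point from camera to tool coordinates, whose origin is the TCP and whose axes are the flange's). Camera axes: x right, y down, z forward; pixel columns grow to the right and rows downward; lengths in m; the calibration is good to about 2 mm. A picture is of the moment at which its call begins: read the wrist's pose just before it. camera_model takes no time and is no camera call.
- robot.hand_in(): hands the job in; it is judged then, once.
Trained networks look in the newest picture that a camera, given by its name, has taken for a name from the list of things; names that differ only in an ending like _2 or _b are one class to them, and where a whole thing is asked for, a point or a joint stands for the part that bears it (a point fixed in the world has none). Each returns a list of dicts, best first, with "score" (0 to 1); they miss things now and then, are a little off and sometimes report something else, mostly with a low value. They report only what shows in the picture. A call takes as long as a camera call.
- robot.search_frame(name, camera): "rect" ([left, top, right, bottom] in pixels, round what is visible of it).
The state is a dict: "time": time; "q": joint angles; "joint_velocities": joint speeds; "joint_torque": joint torques, N m; "position": TCP position; "tool_rot": TCP orientation; "ft_force": force on the tool from outside, world axes, zero at the start; "moment": the same for the moment, N m; "grip_width": finger opening in m; "grip_force": force on a finger pad.
Only numpy, scipy, OpenCV 4.12 (cv2) and the standard library are available. Lean on these libraries where they do the work, as an engineer would, in place of code of your own. Each camera call takes 0.05 s, during which the arm holds its last target. There are 200 camera calls.

TASK

Pick up the vial carrier, lower its hook gently over the bare rail at the end farther from the green band, and let go. Then, without lifting it off, slide it along the rail until the hook lies wholly within the green band, and finally push the blue-fronted drip drawer below it fully home. Leave the bottle, beaker and tip box alone.

Things in the scene. Friction and masses are not known exactly. Their poses are not given: they have to be found in the camera images.
- carrier: Loose vial carrier, upright, 50 x 90 x 177 mm (x, y, z), about 0.26 kg. Origin: centre of underside. White block 30 high with four fixed amber vials (to z = 68), steel strap (x = -15 to -12) up to a hook, orange grip tab on top. The hook is open on the +x side, which starts roughly facing away from the robot. Hangs upright. Slides with dry friction and stops when the push stops.
- tab (a point): Centre of the carrier's orange grip tab: 12 mm thick (carrier x), 40 mm long (carrier y), 36 mm high, directly above the hook; carrier axes. 24 mm above the underside of the hook's roof; its foot is on the roof's top, 18 mm below this point.
- hook (a point): Middle of the underside of the hook's roof, 135 mm above the carrier's origin; carrier axes. It rests on the rail's top when hung. Roof 30 (x) x 50 (y) x 6 mm, of steel; the slot below it runs along y, 24 mm wide (x) between strap and lip. The lip at +x reaches 20 mm down (z = 115); the rail enters level from +x, below the lip and above the vials (z = 68), then the carrier is lowered.
- station: Fixed white drip station, 400 (y) x 200 mm, open on top. Origin on the table under the rail's middle; x away from the robot, y along the rail. Rail: square aluminium bar 14 x 14 mm, 400 long, top at z = 200, on two posts 24 x 16 centred at y = +-190; nothing rises above it. The carrier hangs freely between the posts with its centre within y = +-135, its underside at z = 65. End cheeks 55 high.
- band: Green painted band on the rail, 70 mm long along the rail, so 20 mm longer than the hook. Origin: its middle, at the height of the rail's top; y along the rail. Within 90 mm of the rail's middle, on either side.
- drip_drawer (a joint): How far the shallow drip drawer under the rail is pulled out towards the robot, in m: 0 = fully home against its stop, front flush with the cheeks; 0.09 = fully out. Starts open. Slides with about 2 N of friction and stays where it is left.
- drawer_front (a point): Centre of the outer face of the drawer's blue front, 31 mm above the table; the front is 285 mm wide, 12 mm thick and spans 10 to 52 mm above the table. No handle; station axes (x is the closing direction). When home, its face is 110 mm from the rail's middle line.
- reagent: Bystander: amber bottle, 64 mm across, 130 mm high. Origin: centre of its underside.
- beaker: Bystander: white beaker, 72 mm across, 85 mm high. Origin: centre of its underside.
- tipbox: Bystander: blue and grey tip box, 120 x 80 x 63 mm. Origin: centre of its underside.

How it is judged:
By the outcome, as a careful person would: the job done as asked, in the order asked, and still so for the second after the job is handed in, with the robot touching nothing.
It also fails if it takes over 67 s, if anything falls off the work surface, if the arm or the gripper's body presses on something with over 40 N, if the wrist force passes 120 N, or if a joint passes its speed limit or range.

## Working session

There is one attempt and no reset: what is moved stays moved. The work goes in short steps, Python scripts to look and compute and a shell command to move; the robot and the scene stay as the last step left them, time stands still between calls to the robot, and variables do not carry over. Pictures are saved under pics/ and viewed, at most 10 in all, crops included, and the job is handed in when it is done.

```bash
ls; mkdir -p pics
python3 - <<'E'
from rig import robot
import cv2,numpy as np
o=robot.get_obs();print({k:np.round(v,3).tolist() for k,v in o.items()})
for c in ("side","top"):
    im=robot.camera(c);cv2.imwrite(f"pics/{c}0.png",im[:,:,::-1])
    print(c,{k:np.round(v,4).tolist() if not isinstance(v,str) else v for k,v in robot.camera_model(c).items()})
    for n in ("carrier","tab","hook","station","band","drawer_front","reagent","beaker","tipbox"):
        try:r=robot.search_frame(n,c);print(n,[(np.round(d['rect']).tolist(),round(d['score'],2)) for d in r[:2]])
        except Exception as e:print(n,e)
print(robot.camera_model("wrist"))
E
```

```text
pics
{'time': 0.0, 'q': [-1.301, 0.528, 1.434, -0.0, 1.181, -0.178], 'joint_velocities': [0.001, -0.0, -0.0, -0.001, -0.001, 0.001], 'joint_torque': [0.001, -44.004, -17.659, 0.063, 0.058, -0.0], 'position': [0.271, -0.562, 0.188], 'tool_rot': [0.975, 0.223, -0.0, -0.001], 'ft_force': [-0.326, -0.399, -0.171], 'moment': [0.003, -0.021, -0.036], 'grip_force': 0.0, 'grip_width': 0.087}
side {'fx': 389.678, 'fy': 389.678, 'cx': 320.2395, 'cy': 192.454, 'k1': -0.0873, 'xyz': [-0.0545, 0.6394, 0.7403], 'orientation': [-0.3318, 0.82, -0.4324, 0.1748]}
carrier []
tab [([147.0, 261.0, 204.0, 318.0], 0.62)]
hook []
station [([235.0, 136.0, 383.0, 261.0], 0.93)]
band [([148.0, 257.0, 202.0, 314.0], 0.72), ([298.0, 152.0, 319.0, 164.0], 0.5)]
drawer_front [([276.0, 186.0, 381.0, 262.0], 0.95)]
reagent [([239.0, 283.0, 270.0, 338.0], 0.91)]
beaker [([378.0, 144.0, 398.0, 169.0], 0.93)]
tipbox [([147.0, 261.0, 205.0, 315.0], 0.78)]
top {'fx': 449.3064, 'fy': 449.3064, 'cx': 317.2988, 'cy': 208.469, 'k1': -0.0688, 'xyz': [0.3001, -0.015, 1.3631], 'orientation': [0.7112, -0.6973, 0.0614, -0.0646]}

[... 279 characters left out ...]
278.0, 171.0, 374.0, 233.0], 0.59)]
reagent [([183.0, 230.0, 208.0, 252.0], 0.8), ([407.0, 239.0, 445.0, 264.0], 0.34)]
beaker [([444.0, 165.0, 472.0, 192.0], 0.88)]
tipbox [([160.0, 151.0, 194.0, 195.0], 0.66)]
{'fx': 326.91784947682595, 'fy': 326.91784947682595, 'cx': 318.1525658071529, 'cy': 203.63306995711065, 'k1': -0.004262366218697329, 'T_tool_cam': array([[ 4.88776026e-04, -9.66517046e-01, -2.56601949e-01,
         6.99322198e-02],
       [ 9.99999633e-01,  2.91680985e-04,  8.06156007e-04,
         1.51409289e-04],
       [-7.04317613e-04, -2.56602248e-01,  9.66516834e-01,
        -1.97382257e-01],
       [ 0.00000000e+00,  0.00000000e+00,  0.00000000e+00,
         1.00000000e+00]])}
```

Run:
```python
import cv2,numpy as np
a=cv2.imread("pics/top0.png")[130:280,150:480];b=cv2.imread("pics/side0.png")[100:350,130:460]
cv2.imwrite("pics/v1.png",cv2.resize(a,None,fx=2.42,fy=2.42,interpolation=cv2.INTER_CUBIC))
cv2.imwrite("pics/v2.png",cv2.resize(b,None,fx=2.4,fy=2.4,interpolation=cv2.INTER_CUBIC))
```

```text
(no output)
```

View pics/v1.png

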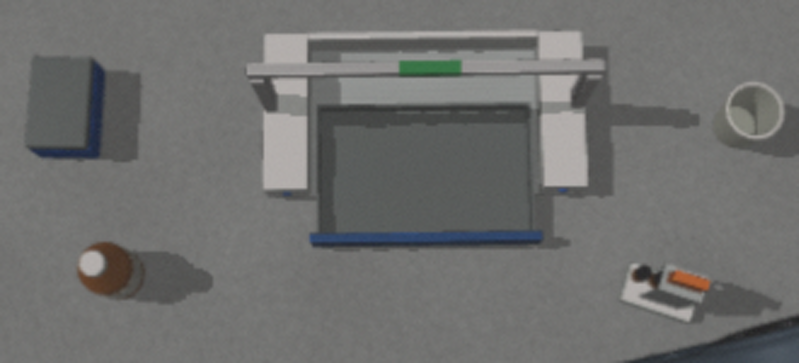

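View pics/v2.png

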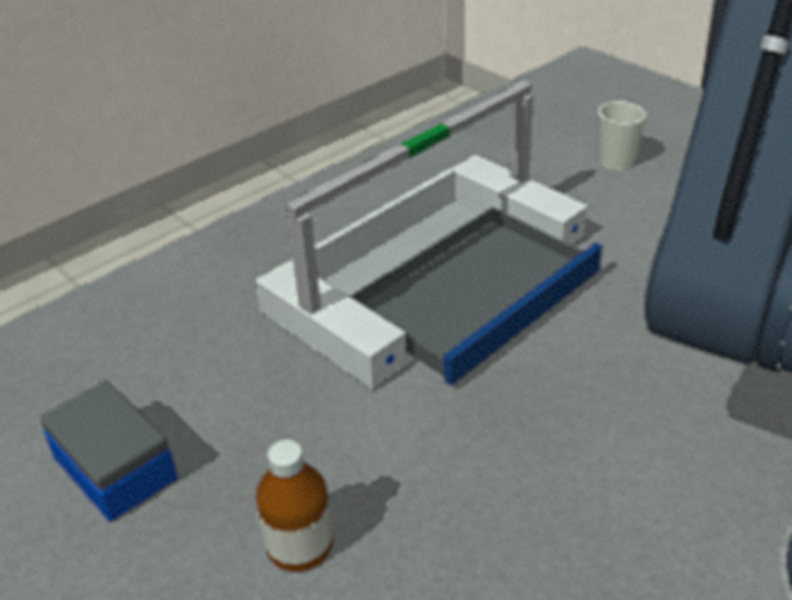

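The top view shows the carrier at full px (426,251), with its orange tab at (435,246). The rail runs from (253,158) to (399,157), and the green band is around (328,158). The drawer is open towards the robot. In the side view the band is at (308,158), and the carrier is hidden by the arm.

```bash
cat > h.py <<'E'
from rig import robot
import cv2,numpy as np
from scipy.spatial.transform import Rotation as R
from scipy.optimize import least_squares
def cam(name,obs=None):
    m=robot.camera_model(name)
    if name=="wrist":
        T=np.eye(4);o=obs or robot.get_obs();T[:3,:3]=R.from_quat(o["tool_rot"]).as_matrix();T[:3,3]=o["position"]
        T=T@m["T_tool_cam"]
        return m,T[:3,:3],T[:3,3]
    return m,R.from_quat(m["orientation"]).as_matrix(),np.array(m["xyz"])
def proj(c,P):
    m,r,t=c;p=(np.atleast_2d(P)-t)@r;s=p[:,:2]/p[:,2:];s=s*(1+m["k1"]*(s**2).sum(1,keepdims=True))
    return s*[m["fx"],m["fy"]]+[m["cx"],m["cy"]]
def ray(c,uv):
    m,r,t=c;d=(np.array(uv,float)-[m["cx"],m["cy"]])/[m["fx"],m["fy"]];s=d.copy()
    for _ in range(20):s=d/(1+m["k1"]*(s@s))
    v=r@np.r_[s,1];return t,v/np.linalg.norm(v)
def atz(c,uv,z):
    t,v=ray(c,uv);return t+v*(z-t[2])/v[2]
def tri(obs):
    A=0;b=0
    for c,uv in obs:
        t,v=ray(c,uv);M=np.eye(3)-np.outer(v,v);A=A+M;b=b+M@t
    p=np.linalg.solve(A,b);e=[np.linalg.norm(proj(c,p)[0]-uv) for c,uv in obs];return p,np.round(e,1)
def shot(name,fn):
    o=robot.get_obs();im=robot.camera(name)[:,:,::-1].copy();cv2.imwrite("pics/"+fn,im);return im,cam(name,o)
def blobs(im,kind,amin=8):
    h=cv2.cvtColor(im,cv2.COLOR_BGR2HSV);lo,hi={"green":((50,110,40),(85,255,255)),"orange":((4,190,150),(14,255,255)),"blue":((105,130,50),(125,255,255))}[kind]
    m=cv2.inRange(h,lo,hi);n,l,s,c=cv2.connectedComponentsWithStats(m)
    out=[]
    for i in np.argsort(-s[1:,4])+1:
        if s[i,4]>=amin: out.append((c[i],s[i,4],cv2.minAreaRect(np.argwhere(l==i)[:,::-1].astype(np.float32))))
    return out
E
python3 - <<'E'
from h import *
np.set_printoptions(precision=4,suppress=True)
ct,cs=cam("top"),cam("side")
T=cv2.imread("pics/top0.png");S=cv2.imread("pics/side0.png")
for k in("green","orange"):
    for n,i in(("top",T),("side",S)):
        for b in blobs(i,k)[:3]:print(k,n,b)
f=lambda x,y:(150+x/2.42-.3,130+y/2.42-.3);g=lambda x,y:(130+x/2.4-.3,100+y/2.4-.3)
print("L",tri([(ct,f(250,69)),(cs,g(296,208))]))
print("R",tri([(ct,f(602,65)),(cs,g(528,88))]))
print("band",tri([(ct,blobs(T,"green")[0][0]),(cs,blobs(S,"green")[0][0])]))
print("tab z.159",atz(ct,blobs(T,"orange")[0][0],.159) if blobs(T,"orange") else 0)
for p in((621,303),(690,322),(712,279)):print(atz(ct,f(*p),0.03 if p[0]!=9 else 0))
print("front",atz(ct,f(311,236),.052),atz(ct,f(541,236),.052))
for p in ((264,190),(307,190),(541,186),(586,187)):print("cheek",atz(ct,f(*p),.055))
print("bandends",atz(ct,f(399,67),.2),atz(ct,f(461,67),.2))
E
```

```text
green top (array([327.1863, 157.6471]), np.int32(102), ((327.5, 158.0), (4.0, 23.0), 90.0))
green side (array([307.3333, 157.5263]), np.int32(114), ((307.6000061035156, 157.7000274658203), (6.260989665985107, 19.230182647705078), 63.43495178222656))
L (array([0.6434, 0.1672, 0.1952]), array([0.9, 1. ]))
R (array([ 0.6565, -0.2262,  0.1918]), array([1. , 0.8]))
band (array([ 0.6489, -0.0325,  0.196 ]), array([0.7, 0.6]))
tab z.159 0
[ 0.4057 -0.2735  0.03  ]
[ 0.3838 -0.3582  0.03  ]
[ 0.4371 -0.3868  0.03  ]
front [0.4782 0.1074 0.052 ] [ 0.4837 -0.1725  0.052 ]
cheek [0.5334 0.1667 0.055 ]
cheek [0.5344 0.114  0.055 ]
cheek [ 0.545  -0.1723  0.055 ]
cheek [ 0.5449 -0.2275  0.055 ]
bandends [0.6492 0.0025 0.2   ] [ 0.6506 -0.0663  0.2   ]
```

```bash
python3 -m jog '{"dp":[[0,0,-40],[40,-24,-80],[80,-48,-90],[120,-72,-90],[160,-96,-90],[200,-120,-90],[236,-144,-90],[236,-144,-90],[236,-144,-90]],"delta_rot":[[0,0,-0.1],[0,0,-0.25],[0,0,-0.4],[0,0,-0.55],[0,0,-0.7],[0,0,-0.8],[0,0,-0.867],[0,0,-0.867],[0,0,-0.867]],"gripper":[1,1,1,1,1,1,1,1,1]}'
python3 - <<'E'
from h import *
np.set_printoptions(precision=4,suppress=True)
im,c=shot("wrist","w1.png");print(robot.get_obs()["position"],robot.get_obs()["tool_rot"])
print(blobs(im,"orange")[:3])
s,cs=shot("side","s1.png");print(blobs(s,"orange")[:3])
t,ct=shot("top","t1.png");print(blobs(t,"orange")[:3])
E
```

```text
time: 1.9
position: [0.4218, -0.3303, 0.279]
tool_rot: [0.791, 0.612, -0.0, 0.0]
ft_force: [-0.1, -0.3, 0.3]
grip_width: 0.087
grip_force: 0.0
[ 0.4214 -0.3313  0.279 ] [ 0.7912  0.6116 -0.0003  0.0004]
[(array([315.9198, 187.4409]), np.int32(499), ((315.89599609375, 187.4956817626953), (11.823074340820312, 41.464019775390625), 2.38594388961792))]
[]
[]
```

View pics/w1.png

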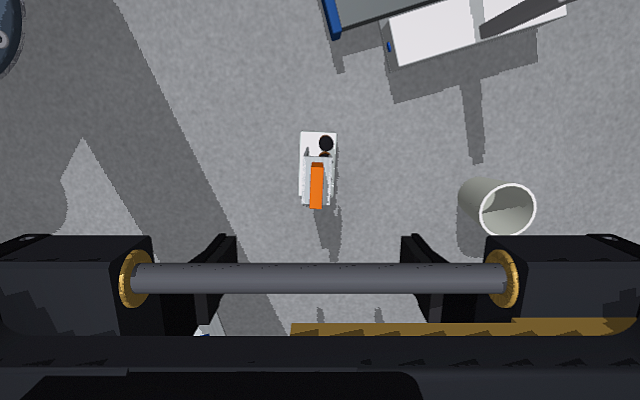

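The wrist view shows the tab at (316,187), nearly aligned with the tool, the carrier block below it at (318,168), and nothing else close. I'll compute its place and take a second, closer view.

```bash
python3 -m jog '{"dp":[[10,0,15],[20,0,30],[30,0,50],[30,0,60],[30,0,60]],"delta_rot":[[0,0,0],[0,0,0],[0,0,0],[0,0,0],[0,0,0]],"gripper":[1,1,1,1,1]}'
python3 - <<'E'
from h import *
np.set_printoptions(precision=4,suppress=True)
from ast import literal_eval
im,c=shot("wrist","w2.png");o=robot.get_obs();print(o["position"])
o1=dict(position=np.array([0.4214,-0.3313,0.279]),tool_rot=np.array([0.7912,0.6116,-0.0003,0.0004]))
c1=cam("wrist",o1);i1=cv2.imread("pics/w1.png")
# fit tab box silhouette: center, yaw (box 12x40x36) to orange masks
def pts(im):
    h=cv2.cvtColor(im,cv2.COLOR_BGR2HSV);m=cv2.inRange(h,(3,150,60),(16,255,255))
    n,l,s,ce=cv2.connectedComponentsWithStats(m);i=1+np.argmax(s[1:,4]);print(s[i]);
    return (l==i)
M=[pts(i1),pts(im)]
def hull(c,p):
    x,y,z,w=p;d=np.array([[sx*.006,sy*.02,sz*.018] for sx in(-1,1) for sy in(-1,1) for sz in(-1,1)])
    q=d@R.from_euler("z",w).as_matrix().T+[x,y,z]
    return cv2.convexHull(proj(c,q).astype(np.float32))[:,0]
def cost(p):
    e=0
    for m,c_ in zip(M,(c1,c)):
        a=np.zeros(m.shape,np.uint8);cv2.fillConvexPoly(a,np.round((hull(c_,p))*16).astype(np.int32),255,cv2.LINE_AA,4)
        e+=np.abs(a/255.-m).sum()/m.sum()
    return e
from scipy.optimize import minimize
best=min((minimize(cost,[.42+dx,-.33,z,-.254],method="Nelder-Mead",options=dict(initial_simplex=np.array([.42+dx,-.33,z,-.254])+np.vstack([np.zeros(4),np.diag([.01,.01,.012,.08])]),xatol=1e-5,fatol=1e-5)) for dx in(-.01,0,.01) for z in(.15,.16)),key=lambda r:r.fun)
print(best.x,best.fun)
p=best.x;Rt=R.from_quat(o["tool_rot"]).as_matrix();print("tool shift to put TCP 16mm below tab centre",Rt.T@(p[:3]-[0,0,.016]-o["position"])*1000)
ty=np.arctan2(Rt[1,1],Rt[0,1]);print("tool y ang",ty,"turn about tool z",-(p[3]-ty))
E
```

```text
time: 2.55
position: [0.4277, -0.3023, 0.2173]
tool_rot: [0.792, 0.611, -0.0, -0.002]
ft_force: [0.7, 1.1, 0.3]
grip_width: 0.0868
grip_force: 0.0
[ 0.4284 -0.303   0.2184]
[309 162  15  47 559]
[310 205  17  58 841]
[ 0.4196 -0.3315  0.1367 -0.2923] 0.21559837019154393
tool shift to put TCP 16mm below tab centre [-29.8107  -1.2663  97.6661]
tool y ang -0.256533310226023 turn about tool z 0.03578679196009937
```

View pics/w2.png

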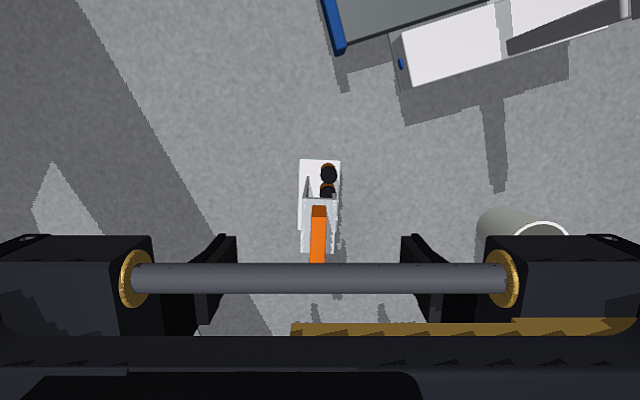

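The second view has the tab at (318,235), but the gripper bar cuts it off below row 263, so I'll mask that part out of the fit and take another view from further back.

```bash
python3 -m jog '{"dp":[[-30,0,0],[-60,0,0],[-70,0,0],[-70,0,0]],"delta_rot":[[0,0,0],[0,0,0.02],[0,0,0.02],[0,0,0.02]],"gripper":[1,1,1,1]}'
cat > fit.py <<'E'
from h import *
from scipy.optimize import minimize
RM=262
def mask(im):
    m=cv2.inRange(cv2.cvtColor(im,cv2.COLOR_BGR2HSV),(3,150,40),(16,255,255))
    n,l,s,ce=cv2.connectedComponentsWithStats(m);i=1+np.argmax(s[1:,4]);print(s[i]);m=l==i;m[RM:]=0;return m
def fit(views,x0):
    M=[(mask(im),c) for im,c in views]
    d=np.array([[sx*.006,sy*.02,sz*.018] for sx in(-1,1) for sy in(-1,1) for sz in(-1,1)])
    def cost(p):
        e=0;q=d@R.from_euler("z",p[3]).as_matrix().T+p[:3]
        for m,c in M:
            a=np.zeros(m.shape,np.uint8);cv2.fillConvexPoly(a,np.round(cv2.convexHull(proj(c,q).astype(np.float32))*16).astype(np.int32),255,cv2.LINE_AA,4);a[RM:]=0
            e+=np.abs(a/255.-m).sum()/m.sum()
        return e/len(M)
    x0=np.array(x0);rs=[]
    for dz in(-.012,0,.012):
        s=x0+[0,0,dz,0];rs.append(minimize(cost,s,method="Nelder-Mead",options=dict(initial_simplex=s+np.vstack([np.zeros(4),np.diag([.008,.008,.01,.08])]),xatol=1e-5,fatol=1e-5)))
    r=min(rs,key=lambda r:r.fun);return r.x,r.fun
E
python3 - <<'E'
from fit import *
np.set_printoptions(precision=4,suppress=True)
im,c=shot("wrist","w3.png");o=robot.get_obs();print(o["position"])
c1=cam("wrist",dict(position=np.array([0.4214,-0.3313,0.279]),tool_rot=np.array([0.7912,0.6116,-0.0003,0.0004])))
c2=cam("wrist",dict(position=np.array([0.4284,-.303,.2184]),tool_rot=np.array([0.792,0.611,0,-.002])))
v=[(cv2.imread("pics/w1.png"),c1),(cv2.imread("pics/w2.png"),c2),(im,c)]
for s in (v,v[::2],v[1:]):
    p,e=fit(s,[.42,-.33,.155,-.27]);print(p,e)
p,e=fit(v,[.42,-.33,.155,-.27])
Rt=R.from_quat(o["tool_rot"]).as_matrix();print(Rt.T@(p[:3]-[0,0,.016]-o["position"])*1000)
ty=np.arctan2(Rt[1,1],Rt[0,1]);print("tool y ang",ty,"turn about tool z",-(p[3]-ty))
E
```

```text
time: 3.0
position: [0.4111, -0.3719, 0.2194]
tool_rot: [0.798, 0.602, 0.0, 0.001]
ft_force: [-1.1, 1.8, 0.6]
grip_width: 0.087
grip_force: 0.0
[ 0.4111 -0.3702  0.2192]
[309 162  15  47 559]
[310 205  17  58 841]
[306 119  17  57 888]
[ 0.4205 -0.3285  0.1466 -0.2935] 0.17025078950175754
[309 162  15  47 559]
[306 119  17  57 888]
[ 0.4204 -0.3276  0.1436 -0.2864] 0.15829461077409093
[310 205  17  58 841]
[306 119  17  57 888]
[ 0.4212 -0.3261  0.1523 -0.2862] 0.15752952425434977
[309 162  15  47 559]
[310 205  17  58 841]
[306 119  17  57 888]
[42.6907 -2.3772 88.5987]
tool y ang -0.27671047755201594 turn about tool z 0.016774123844248257
```

Run:
```python
from fit import *
np.set_printoptions(precision=4,suppress=True)
im=cv2.imread("pics/w3.png");m=mask(im);o=robot.get_obs();c=cam("wrist",o)
a=im[90:200,270:360].copy();k=5
A=cv2.resize(a,None,fx=k,fy=k,interpolation=cv2.INTER_NEAREST);B=A.copy()
cs,_=cv2.findContours(cv2.resize(m[90:200,270:360].astype(np.uint8),None,fx=k,fy=k,interpolation=cv2.INTER_NEAREST),0,2);cv2.drawContours(B,cs,-1,(255,0,0),1)
d=np.array([[sx*.006,sy*.02,sz*.018] for sx in(-1,1) for sy in(-1,1) for sz in(-1,1)])
for p,col in(([.4205,-.3285,.1466,-.2935],(0,255,0)),([.4205,-.3285,.159,-.28],(255,0,255))):
    q=d@R.from_euler("z",p[3]).as_matrix().T+p[:3];h=cv2.convexHull(proj(c,q).astype(np.float32))
    cv2.polylines(B,[np.int32((h-[270,90]+.5)*k)],True,col,1)
cv2.imwrite("pics/v3.png",np.hstack([A[:, :395],B[:, :395]]))
```

```text
[306 119  17  57 888]
```

View pics/v3.png

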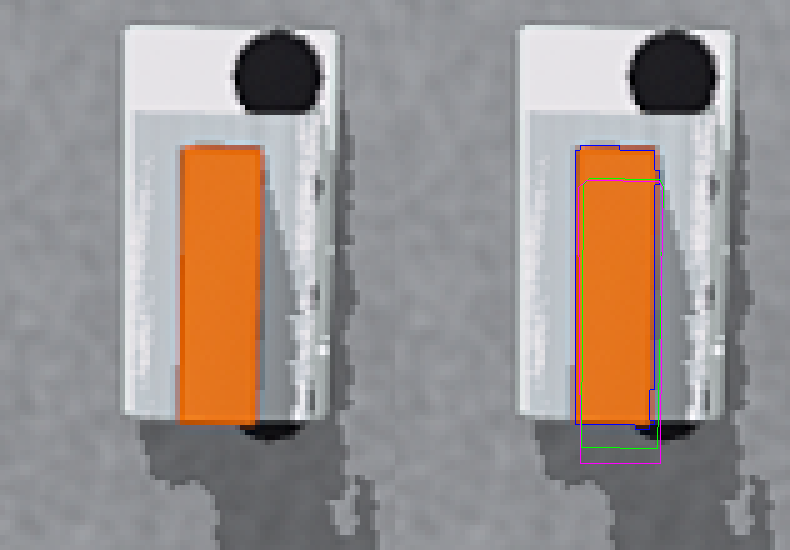

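The crop shows the tab cleanly at full px (306–322, 119–175). The fit is about 6 px off because the arm was still settling, so I'll repeat it with settled pictures.

```bash
python3 - <<'E'
from h import *
im,c=shot("wrist","w4.png");np.save("c4.npy",np.array([c],dtype=object),allow_pickle=True);o=robot.get_obs();print(o["position"],o["time"])
E
python3 -m jog '{"dp":[[30,0,0],[40,0,-30],[50,0,-60],[50,0,-60],[50,0,-60],[50,0,-60],[50,0,-60]],"delta_rot":[[0,0,0],[0,0,0],[0,0,0],[0,0,0],[0,0,0],[0,0,0],[0,0,0]],"gripper":[1,1,1,1,1,1,1]}'
python3 - <<'E'
from fit import *
np.set_printoptions(precision=4,suppress=True)
im,c=shot("wrist","w5.png");o=robot.get_obs();print(o["position"])
c4=np.load("c4.npy",allow_pickle=True)[0]
v=[(cv2.imread("pics/w4.png"),tuple(c4)),(im,c)]
p,e=fit(v,[.42,-.33,.155,-.27]);print(p,e)
for w in v:print(fit([w],p))
Rt=R.from_quat(o["tool_rot"]).as_matrix();print(Rt.T@(p[:3]-[0,0,.016]-o["position"])*1000)
ty=np.arctan2(Rt[1,1],Rt[0,1]);print("tool y ang",ty,"turn about tool z",-(p[3]-ty))
E
```

```text
[ 0.41116056 -0.36920447  0.2189929 ] 3.1
time: 3.8
position: [0.4242, -0.3208, 0.2775]
tool_rot: [0.797, 0.603, -0.0, -0.001]
ft_force: [0.3, 0.5, -0.3]
grip_width: 0.0871
grip_force: 0.0
[ 0.4242 -0.321   0.2775]
[306 122  17  56 868]
[310 173  14  47 562]
[ 0.4208 -0.3267  0.148  -0.2967] 0.14518654092333755
[306 122  17  56 868]
(array([ 0.4208, -0.3262,  0.1393, -0.2805]), np.float64(0.08078521731273154))
[310 173  14  47 562]
(array([ 0.4197, -0.3305,  0.1354, -0.2909]), np.float64(0.09722280371223223))
[ -6.5785  -1.4687 145.5091]
tool y ang -0.27526715096248766 turn about tool z 0.021417872383172165
```

```bash
python3 -m jog '{"dp":[[-7,-1.5,30],[-7,-1.5,65],[-7,-1.5,95],[-7,-1.5,115],[-7,-1.5,126],[-7,-1.5,130],[-7,-1.5,130],[-7,-1.5,130]],"delta_rot":[[0,0,0.012],[0,0,0.012],[0,0,0.012],[0,0,0.012],[0,0,0.012],[0,0,0.012],[0,0,0.012],[0,0,0.012]],"gripper":[1,1,1,1,1,1,1,1]}'
python3 -m jog '{"dp":[[0,0,0],[0,0,0],[0,0,0],[0,0,0],[0,0,0],[0,0,0],[0,0,0],[0,0,0],[0,0,0],[0,0,0]],"delta_rot":[[0,0,0],[0,0,0],[0,0,0],[0,0,0],[0,0,0],[0,0,0],[0,0,0],[0,0,0],[0,0,0],[0,0,0]],"gripper":[-1,-1,-1,-1,-1,-1,-1,-1,-1,-1]}' 25
```

```text
time: 4.65
position: [0.4221, -0.3286, 0.1497]
tool_rot: [0.801, 0.599, 0.0, 0.001]
ft_force: [-0.2, -0.2, 0.8]
grip_width: 0.087
grip_force: 0.0
time: 5.65
position: [0.4215, -0.3278, 0.1487]
tool_rot: [0.801, 0.599, -0.0, -0.0]
ft_force: [-0.7, 0.2, 0.1]
grip_width: 0.015
grip_force: 0.0
```

```bash
python3 -m jog '{"dp":[[0,0,0],[0,0,0],[0,0,0]],"delta_rot":[[0,0,0],[0,0,0],[0,0,0]],"gripper":[-1,-1,-1]}' 25
python3 - <<'E'
from h import *
im,c=shot("wrist","w6.png");t,_=shot("top","t6.png")
cv2.imwrite("pics/v4.png",im[100:400,170:470])
E
```

```text
time: 5.95
position: [0.4215, -0.3279, 0.1488]
tool_rot: [0.801, 0.599, 0.0, 0.0]
ft_force: [-0.4, 0.1, -0.4]
grip_width: 0.0011
grip_force: 0.0
```

View pics/v4.png

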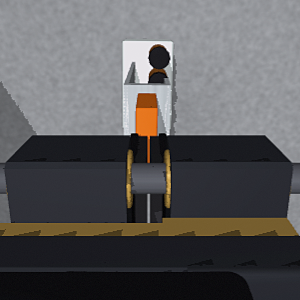

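The view shows the fingers shut to 1 mm with the tab still standing between or ahead of them, so the grasp missed. I need to see why before retrying.

Run:
```python
from h import *
im,c=shot("wrist","w7.png");s,_=shot("side","s7.png");t,_=shot("top","t7.png")
n=cv2.INTER_NEAREST
a=cv2.resize(im[180:310,270:370],(400,520),interpolation=n)
cs=cam("side");p=np.int32(proj(cs,[[.422,-.328,.15]])[0]);print(p)
x,y=np.clip(p[0]-50,0,540),np.clip(p[1]-65,0,270)
b=cv2.resize(s[y:y+130,x:x+100],(400,520),interpolation=n)
cv2.imwrite("pics/v5.png",np.hstack([a,b]));print(robot.get_obs()["position"],robot.get_obs()["grip_width"])
```

```text
[428 162]
[ 0.42149162 -0.32785929  0.14874972] 0.00012712028472599272
```

View pics/v5.png

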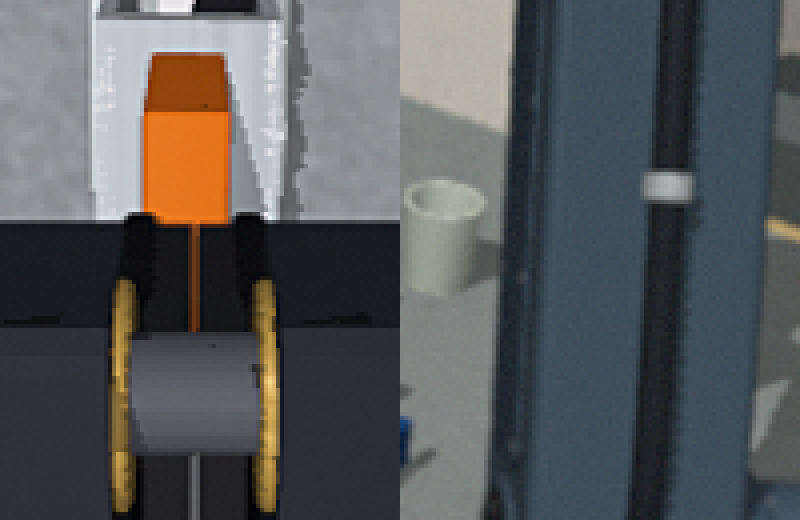

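The left crop shows the shut fingers lying over the tab: its brown edge shows through the slit at col 318, rows 236–262. So the tab is lower relative to the fingertips than I assumed. I'll open, go about 25 mm lower and close lightly; the width (12 against 30) will tell tab from roof.

```bash
python3 -m jog '{"dp":[[0,0,0],[0,0,0],[0,0,0],[0,0,0],[0,0,0],[0,0,0],[0,0,0],[3,0,8],[3,0,16],[3,0,22],[3,0,25],[3,0,25]],"delta_rot":[[0,0,0],[0,0,0],[0,0,0],[0,0,0],[0,0,0],[0,0,0],[0,0,0],[0,0,0],[0,0,0],[0,0,0],[0,0,0],[0,0,0]],"gripper":[1,1,1,1,1,1,1,1,1,1,1,1]}' 6
python3 -m jog '{"dp":[[0,0,0],[0,0,0],[0,0,0],[0,0,0],[0,0,0],[0,0,0],[0,0,0],[0,0,0],[0,0,0],[0,0,0],[0,0,0],[0,0,0]],"delta_rot":[[0,0,0],[0,0,0],[0,0,0],[0,0,0],[0,0,0],[0,0,0],[0,0,0],[0,0,0],[0,0,0],[0,0,0],[0,0,0],[0,0,0]],"gripper":[-1,-1,-1,-1,-1,-1,-1,-1,-1,-1,-1,-1]}'
```

```text
time: 7.4
position: [0.422, -0.3246, 0.1229]
tool_rot: [0.801, 0.599, -0.0, -0.001]
ft_force: [1.2, -0.4, 0.1]
grip_width: 0.0847
grip_force: 0.0
time: 8.6
position: [0.4223, -0.3249, 0.1236]
tool_rot: [0.801, 0.599, -0.0, -0.0]
ft_force: [-1.1, 0.5, -0.5]
grip_width: 0.0121
grip_force: 6.0
```

The grip holds at 12.1 mm. I'll firm it up and lift.

```bash
python3 -m jog '{"dp":[[0,0,0],[0,0,0],[0,0,-5],[0,0,-15],[0,0,-30],[0,0,-50],[0,0,-70],[0,0,-90],[0,0,-105],[0,0,-110],[0,0,-110]],"delta_rot":[[0,0,0],[0,0,0],[0,0,0],[0,0,0],[0,0,0],[0,0,0],[0,0,0],[0,0,0],[0,0,0],[0,0,0],[0,0,0]],"gripper":[-1,-1,-1,-1,-1,-1,-1,-1,-1,-1,-1]}' 30
python3 - <<'E'
from h import *
np.set_printoptions(precision=4,suppress=True)
o=robot.get_obs();print(o["position"],o["ft_force"],o["moment"],o["q"],o["grip_width"])
for n in("top","side"):
    im,c=shot(n,n+"8.png")
    for k in("carrier","tab","hook"):
        r=robot.search_frame(k,n);print(n,k,[(np.round(d['rect']).tolist(),round(d['score'],2)) for d in r[:2]])
    print(blobs(im,"orange")[:2], proj(c,[o["position"]]))
E
```

```text
time: 9.7
position: [0.4226, -0.3253, 0.2348]
tool_rot: [0.801, 0.599, 0.0, 0.001]
ft_force: [-0.2, 0.1, -2.8]
grip_width: 0.012
grip_force: 30.0
[ 0.4226 -0.3253  0.2348] [-0.2287  0.1088 -2.7773] [-0.0607 -0.0297 -0.0178] [-0.8656  0.3483  1.6074 -0.      1.1837 -0.5787] 0.011981191805684395
top carrier [([413.0, 236.0, 427.0, 249.0], 0.47)]
top tab [([418.0, 233.0, 430.0, 251.0], 0.61)]
top hook [([314.0, 155.0, 340.0, 165.0], 0.73), ([412.0, 234.0, 428.0, 251.0], 0.63)]
[] [[442.1216 242.3695]]
side carrier []
side tab []
side hook []
[] [[432.0714 137.1972]]
```

```bash
python3 -m jog '{"dp":[[15,0,0],[45,-1,0],[85,-3,0],[127,-4,0],[169,-5,0],[211,-6,0],[253,-8,0],[295,-9,0],[337,-10,0],[379,-12,0],[409,-13,0],[424,-13,0]],"delta_rot":[[0,0,-0.01],[0,0,-0.03],[0,0,-0.06],[0,0,-0.1],[0,0,-0.13],[0,0,-0.16],[0,0,-0.2],[0,0,-0.23],[0,0,-0.26],[0,0,-0.29],[0,0,-0.31],[0,0,-0.32]],"gripper":[-1,-1,-1,-1,-1,-1,-1,-1,-1,-1,-1,-1]}'
python3 -m jog '{"dp":[[0,0,0],[0,0,0],[0,0,0]],"delta_rot":[[0,0,0],[0,0,0],[0,0,0]],"gripper":[-1,-1,-1]}'
python3 - <<'E'
from h import *
np.set_printoptions(precision=4,suppress=True)
o=robot.get_obs();print(o["position"],o["q"],np.arctan2(*R.from_quat(o["tool_rot"]).as_matrix()[[1,0],1]))
w,c=shot("wrist","w9.png");t,ct=shot("top","t9.png");s,cs=shot("side","s9.png")
for im in(w,t,s):print([ (b[0],b[1]) for k in("green","orange") for b in blobs(im,k)[:2]])
n=cv2.INTER_CUBIC;p=proj(cs,[o["position"]])[0].astype(int);q=proj(ct,[o["position"]])[0].astype(int);print(p,q)
a=cv2.resize(s[110:270,190:390],(600,480),interpolation=n)
b=cv2.resize(w[0:300,220:420],(200,300));b=cv2.copyMakeBorder(b,0,180,0,0,0)
cv2.imwrite("pics/v6.png",np.hstack([a,b]))
E
```

```text
time: 11.3
position: [0.5294, 0.0888, 0.2337]
tool_rot: [0.694, 0.72, 0.0, -0.001]
ft_force: [-0.0, 0.4, -2.9]
grip_width: 0.0118
grip_force: 30.0
time: 11.6
position: [0.5295, 0.084, 0.2336]
tool_rot: [0.696, 0.718, -0.001, -0.0]
ft_force: [0.2, -0.5, -1.7]
grip_width: 0.0119
grip_force: 30.0
[0.5295 0.084  0.2336] [-0.0508  0.355   1.6    -0.0007  1.1873 -0.0818] 0.03134368755584247
[(array([318.13  , 245.2623]), np.int32(831)), (array([317.7714, 298.9673]), np.int32(245))]
[(array([326.8889, 157.7778]), np.int32(108))]
[(array([315.3333, 154.7778]), np.int32(9)), (array([301.766 , 164.2979]), np.int32(47))]
[306 177] [281 197]
```

View pics/v6.png

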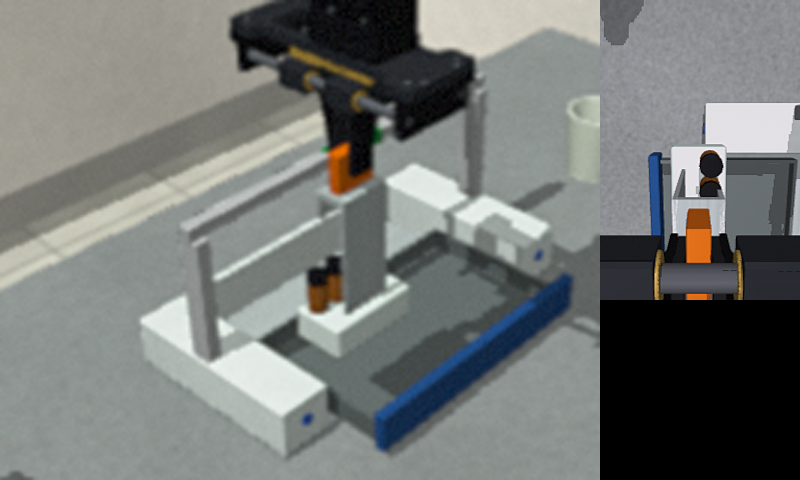

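The side crop shows the carrier held upright, with the block's near bottom corner at crop (338,357) and the orange tab at (349,168). The rail lies behind it with its left end at crop (183,230). The hook still faces the rail. Next I'll fit the carrier's height and check the band offset numerically.

Run:
```python
from h import *
np.set_printoptions(precision=4,suppress=True)
cs,ct=cam("side"),cam("top")
yaw=.0313;Rz=R.from_euler("z",yaw).as_matrix()
g=lambda a:np.array(a,float)/3+[190,110]-.33
px=g([(338,357),(300,336),(300,313),(340,332),(409,285),(409,303),(347,312),(385,285)])
X=np.array([(-.025,.045,0),(.025,.045,0),(.025,.045,.03),(-.025,.045,.03),(-.025,-.045,.03),(-.025,-.045,0),(-.015,.025,.03),(-.015,-.025,.03)])
f=lambda p:(proj(cs,X@Rz.T+p)-px).ravel()
r=least_squares(f,[.53,.085,.1],loss="soft_l1");print("free",r.x,np.round(r.fun.reshape(-1,2),1).tolist())
f2=lambda z:f(np.r_[.5295,.084,z]);r=least_squares(f2,[.1],loss="soft_l1");print("z only",r.x,np.round(r.fun.reshape(-1,2),1).tolist())
# rail profile in top image
for fn in("t0","t1","t6"):
    T=cv2.imread("pics/%s.png"%("top0" if fn=="t0" else fn)).astype(float)
    for v in(157,158,159):
        row=T[v].mean(1);print(fn,v,"L",row[248:260].astype(int),"R",row[392:404].astype(int))
G=cv2.imread("pics/top0.png").astype(float);ex=(G[:,:,1]-G[:,:,2])[156:160,308:346].mean(0);print("green-red",ex.astype(int))
```

```text
free [0.5494 0.0627 0.0887] [[0.7, 0.1], [-0.0, -1.0], [-0.5, -2.3], [-0.3, -0.6], [0.0, -0.3], [-0.1, 2.5], [0.0, 0.9], [0.3, 1.5]]
z only [0.1114] [[-0.2, 0.5], [-1.3, -0.8], [-1.9, -2.4], [-1.2, -0.5], [0.0, -0.7], [-0.1, 2.4], [-0.8, 0.8], [0.0, 1.1]]
t0 157 L [117 120 118 121 145 148 147 149 147 148 148 147] R [148 146 147 147 146 147 144 127 101 100 112 113]
t0 158 L [117 114 114 108 149 149 147 147 148 148 149 148] R [142 142 143 141 142 142 140 125 100 101 112 115]
t0 159 L [116 116 115 105 148 151 150 151 151 152 150 150] R [ 98  97  97  98  97  98  95  92  88  99 114 115]
t1 157 L [125 125 125 128 154 155 157 158 158 156 156 159] R [156 155 156 155 154 155 152 135 106 109 120 119]
t1 158 L [124 123 121 114 156 158 159 157 158 158 157 159] R [152 151 152 152 150 150 147 133 105 107 120 121]
t1 159 L [122 123 121 112 157 159 159 160 160 158 158 159] R [103 102 103 103 103 101 102  99  92 108 120 123]
t6 157 L [124 127 127 128 154 154 159 157 158 159 157 160] R [156 156 156 157 155 155 154 136 109 109 119 121]
t6 158 L [125 123 123 115 157 159 159 159 158 158 159 160] R [152 151 152 153 151 151 149 132 109 110 120 121]
t6 159 L [122 123 122 113 159 160 160 161 160 161 160 162] R [103 102 103 102 101 105 101  97  93 106 121 122]
green-red [-3 -2 -1 -2 -1 -1  7 46 57 57 57 57 57 57 57 58 58 57 57 57 57 57 57 57
 57 57 57 57 56 57 57 54 28  0 -3 -2 -2 -2]
```

Run:
```python
from h import *
np.set_printoptions(precision=4,suppress=True)
ct,cs=cam("top"),cam("side")
L,Rr,a,b=[atz(ct,p,.2) for p in((251.5,158.2),(399.1,157.0),(314.6,157.8),(340.0,157.5))]
print(L,Rr,"mid",(L+Rr)/2,"band",(a+b)/2,"len",np.linalg.norm(L-Rr),np.linalg.norm(a-b))
u=(L-Rr)/np.linalg.norm(L-Rr);print("band offset along +y rail",((a+b)/2-(L+Rr)/2)@u,"yaw",np.arctan2(-u[0],u[1]))
# rail top vertical extent in columns -> x of centre line
T=cv2.imread("pics/t1.png").astype(int).mean(2)
for c in(262,290,305,355,370,390):print(c,T[150:166,c].astype(int))
S=cv2.imread("pics/side0.png")
Bs=tri([(ct,(327.3,157.7)),(cs,blobs(S,"green")[0][0])]);print(Bs)
# blue drawer front + cheeks in top
for bl in blobs(cv2.imread("pics/t1.png"),"blue",5)[:5]:print("blue",bl)
```

```text
[0.6439 0.1723 0.2   ] [ 0.655 -0.225  0.2  ] mid [ 0.6495 -0.0264  0.2   ] band [ 0.6492 -0.0317  0.2   ] len 0.39749459126219666 0.06828008859906609
band offset along +y rail -0.005292991068766022 yaw 0.027977944373969624
262 [185 185 184 185 185 182 169 160 159 158 157  95 120 132 121  93]
290 [ 90 106 119 121 119 118 149 152 157 155 130  95 146 151 129 124]
305 [ 95 114 146 149 149 143 152 155 157 153 109 103 147 154 152 153]
355 [109 145 148 149 153 160 155 157 157 156 100 127 149 149 149 151]
370 [114 138 141 140 134 151 154 158 153 132  97 139 145 144 144 147]
390 [154 153 154 151 143 151 153 157 153 106  84  85  76  70  69  77]
(array([ 0.6489, -0.0327,  0.1958]), array([0.6, 0.6]))
blue (array([600.2985, 293.4071]), np.int32(1943), ((600.036376953125, 293.5621643066406), (53.53385925292969, 37.85677719116211), 86.3086166381836))
blue (array([505.9136, 361.3839]), np.int32(521), ((506.0, 361.5), (51.0, 10.0), 90.0))
blue (array([324.4472, 227.752 ]), np.int32(246), ((325.5, 227.5), (3.0, 93.0), 90.0))
blue (array([638.8571, 269.9286]), np.int32(14), ((638.5, 270.5), (11.0, 1.0), 90.0))
blue (array([174.    , 192.2857]), np.int32(7), ((174.0, 192.5), (1.0, 6.0), 90.0))
```

The band's middle is 5 mm towards -y of the rail's middle, so the bare end farther from it is the +y end, on the left. The carrier's underside is at z = 0.111. I'll lower it 9 mm and bring it over the rail.

```bash
python3 -m jog '{"dp":[[0,0,5],[0,0,9],[0,10,9],[1,25,9],[1,45,9],[1,65,9],[2,82,9],[2,97,9],[2,108,9],[2,114,9],[2,116,9],[2,116,9]],"delta_rot":[[0,0,0],[0,0,0],[0,0,0],[0,0,0],[0,0,0],[0,0,0],[0,0,0],[0,0,0],[0,0,0],[0,0,0],[0,0,0],[0,0,0]],"gripper":[-1,-1,-1,-1,-1,-1,-1,-1,-1,-1,-1,-1]}'
python3 - <<'E'
from h import *
np.set_printoptions(precision=4,suppress=True)
o=robot.get_obs();print(o["position"],o["ft_force"],np.arctan2(*R.from_quat(o["tool_rot"]).as_matrix()[[1,0],1]))
s,cs=shot("side","s10.png");t,ct=shot("top","t10.png")
p=np.array(o["position"]);yaw=.0313
p0=np.array([p[0],p[1],p[2]-.1222]);Rz=R.from_euler("z",yaw).as_matrix()
c=np.int32(proj(cs,[p0+[0,0,.1]])[0]);x,y=c-[75,60]
k=5;A=cv2.resize(s[y:y+120,x:x+150],None,fx=k,fy=k,interpolation=cv2.INTER_CUBIC)
B=A.copy()
def box(lo,hi,col):
    v=np.array([[a,b,e] for a in(lo[0],hi[0]) for b in(lo[1],hi[1]) for e in(lo[2],hi[2])])/1000@Rz.T+p0
    q=np.int32((proj(cs,v)-[x,y]+.5)*k)
    for i in range(8):
        for j in(1,2,4):
            if not i&j:cv2.line(A,tuple(map(int,q[i])),tuple(map(int,q[i|j])),col,1)
box((-15,-25,135),(15,25,141),(0,255,255));box((12,-25,115),(15,25,135),(255,0,255));box((-25,-45,0),(25,45,30),(0,255,0))
cv2.imwrite("pics/v7.png",A)
E
```

```text
time: 12.95
position: [0.6455, 0.0912, 0.2245]
tool_rot: [0.695, 0.719, -0.0, -0.0]
ft_force: [0.3, 0.4, -2.4]
grip_width: 0.012
grip_force: 30.0
[0.6455 0.0912 0.2245] [ 0.2778  0.3909 -2.4435] 0.03300081669962444
```

View pics/v7.png

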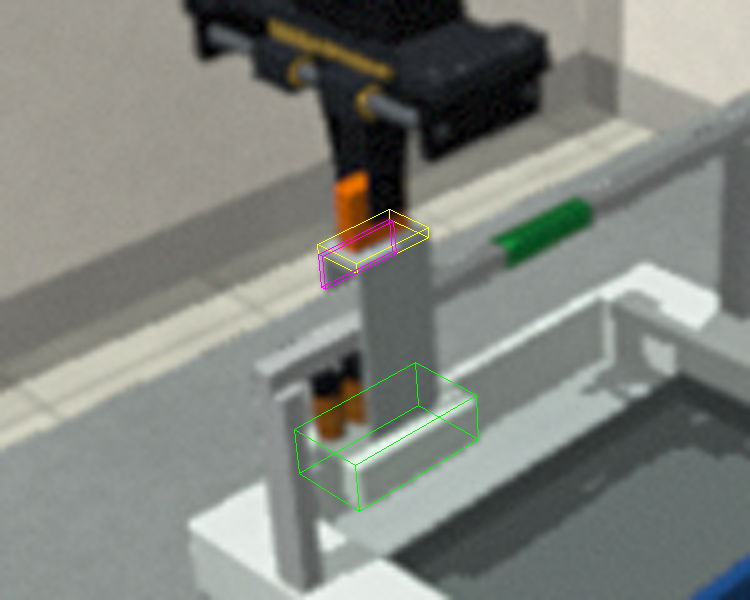

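The overlay agrees within about 2 px: the rail runs behind the strap, above the vials and below the lip. Lowering in stages.

```bash
python3 -m jog '{"dp":[[0,0,4],[0,0,8],[0,0,12],[0,0,15],[0,0,17],[0,0,19],[0,0,20],[0,0,21]],"delta_rot":[[0,0,0],[0,0,0],[0,0,0],[0,0,0],[0,0,0],[0,0,0],[0,0,0],[0,0,0]],"gripper":[-1,-1,-1,-1,-1,-1,-1,-1]}'
```

```text
time: 13.85
position: [0.6458, 0.0912, 0.2037]
tool_rot: [0.695, 0.719, 0.0, 0.0]
ft_force: [-0.4, -0.9, -2.0]
grip_width: 0.0117
grip_force: 30.0
```

```bash
python3 -m jog '{"dp":[[0,0,3],[0,0,6],[0,0,8],[0,0,10],[0,0,11],[0,0,12],[0,0,12.5],[0,0,13],[0,0,13]],"delta_rot":[[0,0,0],[0,0,0],[0,0,0],[0,0,0],[0,0,0],[0,0,0],[0,0,0],[0,0,0],[0,0,0]],"gripper":[-1,-1,-1,-1,-1,-1,-1,-1,-1]}'
```

```text
time: 14.75
position: [0.6458, 0.0912, 0.1907]
tool_rot: [0.695, 0.719, -0.0, -0.0]
ft_force: [0.3, 0.0, -2.4]
grip_width: 0.0117
grip_force: 30.0
```

```bash
python3 -m jog '{"dp":[[0,0,0.5],[0,0,1],[0,0,1.5],[0,0,1.5]],"delta_rot":[[0,0,0],[0,0,0],[0,0,0],[0,0,0]],"gripper":[-1,-1,-1,-1]}'
```

```text
time: 15.15
position: [0.6457, 0.0912, 0.1891]
tool_rot: [0.695, 0.719, -0.0, -0.0]
ft_force: [-0.1, 0.6, -2.2]
grip_width: 0.0115
grip_force: 30.0
```

```bash
python3 -m jog '{"dp":[[0,0,0.5],[0,0,1],[0,0,1.5],[0,0,1.5]],"delta_rot":[[0,0,0],[0,0,0],[0,0,0],[0,0,0]],"gripper":[-1,-1,-1,-1]}'
```

```text
time: 15.55
position: [0.6459, 0.0912, 0.1886]
tool_rot: [0.695, 0.719, 0.0, 0.0]
ft_force: [-2.0, -0.9, 4.2]
grip_width: 0.0117
grip_force: 30.0
```

```bash
python3 -m jog '{"dp":[[0,0,0.5],[0,0,1],[0,0,1]],"delta_rot":[[0,0,0],[0,0,0],[0,0,0]],"gripper":[-1,-1,-1]}'
```

```text
time: 15.85
position: [0.6459, 0.0912, 0.1886]
tool_rot: [0.695, 0.719, 0.0, 0.0]
ft_force: [-3.3, -0.3, 7.7]
grip_width: 0.0117
grip_force: 30.0
```

Contact came at the expected height. I'll relieve the press and let go.

```bash
python3 -m jog '{"dp":[[0,0,-0.5],[0,0,-1],[0,0,-1.5],[0,0,-1.5],[0,0,-1.5],[0,0,-1.5],[0,0,-1.5],[0,0,-1.5],[0,0,-1.5],[0,0,-1.5]],"delta_rot":[[0,0,0],[0,0,0],[0,0,0],[0,0,0],[0,0,0],[0,0,0],[0,0,0],[0,0,0],[0,0,0],[0,0,0]],"gripper":[-1,-1,-1,-0.6,-0.4,-0.2,-0.2,-0.2,-0.2,-0.2]}' 5
python3 - <<'E'
from h import *
np.set_printoptions(precision=4,suppress=True)
o=robot.get_obs();print(o["position"],o["ft_force"],o["q"])
s,cs=shot("side","s11.png");print([(b[0],b[1]) for k in("orange","green") for b in blobs(s,k)[:2]])
E
```

```text
time: 16.85
position: [0.6458, 0.0912, 0.1882]
tool_rot: [0.695, 0.719, 0.0, 0.0]
ft_force: [0.2, -0.5, 0.5]
grip_width: 0.0344
grip_force: 0.0
[0.6458 0.0912 0.1882] [ 0.215  -0.4822  0.4512] [-0.0307  0.5655  1.3604  0.      1.2157 -0.0638]
[(array([269.8043, 163.913 ]), np.int32(46)), (array([307.5048, 157.581 ]), np.int32(105))]
```

```bash
python3 -m jog '{"dp":[[0,0,0],[0,0,0],[0,0,0],[0,0,0],[0,0,0],[0,0,0]],"delta_rot":[[0,0,0],[0,0,0],[0,0,0],[0,0,0],[0,0,0],[0,0,0]],"gripper":[-1,-1,-1,-1,-1,-1]}' 6
python3 -m jog '{"dp":[[-3,0,0],[-8,0,0],[-15,0,0],[-22,0,0],[-29,0,0],[-36,0,0],[-43,0,0],[-50,0,0],[-55,0,0],[-58,0,0],[-60,0,0],[-60,0,0]],"delta_rot":[[0,0,0],[0,0,0],[0,0,0],[0,0,0],[0,0,0],[0,0,0],[0,0,0],[0,0,0],[0,0,0],[0,0,0],[0,0,0],[0,0,0]],"gripper":[-1,-1,-1,-1,-1,-1,-1,-1,-1,-1,-1,-1]}'
```

```text
time: 17.5
position: [0.6458, 0.0912, 0.1883]
tool_rot: [0.695, 0.719, 0.0, 0.0]
ft_force: [-0.6, -0.1, 0.4]
grip_width: 0.0117
grip_force: 6.0
time: 18.7
position: [0.6477, 0.0307, 0.1883]
tool_rot: [0.695, 0.719, -0.0, 0.0]
ft_force: [0.4, 1.0, 0.6]
grip_width: 0.0119
grip_force: 6.0
```

Sliding goes smoothly with low force. Now the rest of the way, then let go.

```bash
python3 -m jog '{"dp":[[-3,0,0],[-8,0,0],[-15,0,0],[-22,0,0],[-29,0,0],[-36,0,0],[-43,0,0],[-50,0,0],[-56,0,0],[-60,0,0],[-62,0,0],[-62,0,0]],"delta_rot":[[0,0,0],[0,0,0],[0,0,0],[0,0,0],[0,0,0],[0,0,0],[0,0,0],[0,0,0],[0,0,0],[0,0,0],[0,0,0],[0,0,0]],"gripper":[-1,-1,-1,-1,-1,-1,-1,-1,-1,-1,-1,-1]}'
python3 -m jog '{"dp":[[0,0,0],[0,0,0],[0,0,0],[0,0,0],[0,0,0],[0,0,0],[0,0,-10],[0,0,-30],[0,0,-50],[0,0,-70],[0,0,-80]],"delta_rot":[[0,0,0],[0,0,0],[0,0,0],[0,0,0],[0,0,0],[0,0,0],[0,0,0],[0,0,0],[0,0,0],[0,0,0],[0,0,0]],"gripper":[-0.6,-0.4,-0.2,0,0.2,0.2,0.2,0.2,0.2,0.2,0.2]}'
python3 -m jog '{"dp":[[0,-30,0],[0,-70,0],[0,-115,0],[0,-160,0],[0,-190,0],[0,-200,0],[0,-200,0],[0,-200,0]],"delta_rot":[[0,0,0],[0,0,0],[0,0,0],[0,0,0],[0,0,0],[0,0,0],[0,0,0],[0,0,0]],"gripper":[-1,-1,-1,-1,-1,-1,-1,-1]}'
python3 - <<'E'
from h import *
np.set_printoptions(precision=4,suppress=True)
ct,cs=cam("top"),cam("side")
s,_=shot("side","s12.png");t,_=shot("top","t12.png")
print([(b[0],b[1]) for im in(s,t) for k in("orange","green") for b in blobs(im,k)[:3]])
ex=(t[:,:,1].astype(float)-t[:,:,2])[155:161,305:350];print(ex.astype(int))
a=cv2.resize(t[130:240,270:380],(400,400),interpolation=cv2.INTER_CUBIC);b=cv2.resize(s[125:225,255:355],(400,400),interpolation=cv2.INTER_CUBIC)
cv2.imwrite("pics/v8.png",np.hstack([a,b]))
E
```

```text
time: 19.9
position: [0.6498, -0.0314, 0.1882]
tool_rot: [0.695, 0.719, -0.0, 0.0]
ft_force: [-0.4, 0.6, 2.0]
grip_width: 0.0116
grip_force: 6.0
time: 21.0
position: [0.651, -0.031, 0.2713]
tool_rot: [0.695, 0.719, 0.001, 0.002]
ft_force: [-0.4, -0.4, -0.0]
grip_width: 0.0524
grip_force: 0.0
time: 21.8
position: [0.4517, -0.0378, 0.2688]
tool_rot: [0.695, 0.719, 0.001, 0.001]
ft_force: [-0.0, 0.8, -0.6]
grip_width: 0.0021
grip_force: 0.0
[(array([304.5116, 147.0233]), np.int32(43)), (array([300.3571, 161.0714]), np.int32(14))]
[[  0   0  -1   1   0   0  -1   0   0   8  38  41  34  13  -9 -46 -57 -56
  -52 -51 -48 -47 -47 -46 -47 -45 -41 -43 -42 -34 -14   6  32  47  45  26
    2  -1  -1  -3  -1  -2  -3  -3  -4]
 [ -2   0  -2  -1   0  -1  -1  -1   0   7  47  57  41  14  -2 -24 -31 -31
  -31 -32 -31 -30 -32 -31 -28 -29 -31 -29 -29 -21  -9   7  33  40  39  21
    0  -2  -2  -3  -3  -3  -2  -1  -2]
 [ -3  -4  -2  -3  -3  -2  -4  -3  -1   7  49  56  40  16  -1 -19 -28 -29
  -25 -29 -27 -29 -27 -28 -29 -28 -27 -27 -27 -20  -4   7  31  35  35  19
    1  -3  -3  -2  -1  -2  -2  -4  -1]
 [ -3  -3  -2  -2  -1  -3  -2  -2  -2   6  46  57  42  15   0 -18 -24 -25
  -26 -25 -23 -23 -22 -23 -24 -22 -23 -25 -23 -16  -2   8  30  35  35  19
    0  -3  -2  -1  -2  -2  -2  -2  -2]
 [ -2  -1  -3  -2  -1  -2  -3  -3  -2   6  47  55  39  13   2  -6 -14 -14
  -11 -12  -7  -7  -7  -7  -6  -7  -8  -8  -7  -5   1   7  31  38  33  19
    0  -1  -3   0  -2  -2  -2   0  -2]
 [ -1  -1  -2  -1  -3  -1  -2   0  -1   7  33  37  26  13   4   2   0   0
    2   0   1   2   2   2   0   0  -1  -2  -1   1   0   4  15  24  22  14
    2  -1  -1  -2   1  -1   0   0  -2]]
```

View pics/v8.png

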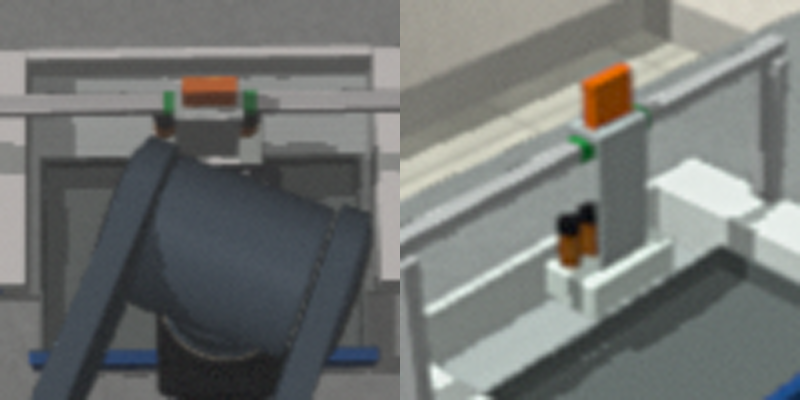

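The top crop shows green on both sides of the hook, at full cols 315–317 and 337–340, so the hook is centred in the band. The side crop shows the carrier hanging freely and the gripper clear. Next is the drawer: I'll turn the shut fingers so the gripper's narrow side faces the carrier, then go down in front of it.

```bash
python3 -m jog '{"dp":[[1,-4,0],[2,-8,0],[3,-12,0],[4,-16,0],[5,-20,0],[6,-24,0],[6,-27,0],[6,-27,0],[6,-27,0],[6,-27,0],[6,-27,0],[6,-27,0]],"delta_rot":[[0,0,-0.14],[0,0,-0.28],[0,0,-0.42],[0,0,-0.56],[0,0,-0.7],[0,0,-0.84],[0,0,-0.98],[0,0,-1.12],[0,0,-1.26],[0,0,-1.4],[0,0,-1.5],[0,0,-1.57]],"gripper":[-1,-1,-1,-1,-1,-1,-1,-1,-1,-1,-1,-1]}'
python3 -m jog '{"dp":[[0,0,20],[0,0,55],[0,0,95],[0,0,135],[0,0,170],[0,0,200],[0,0,225],[0,0,245],[0,0,255],[0,0,260],[0,0,262],[0,0,262]],"delta_rot":[[0,0,0],[0,0,0],[0,0,0],[0,0,0],[0,0,0],[0,0,0],[0,0,0],[0,0,0],[0,0,0],[0,0,0],[0,0,0],[0,0,0]],"gripper":[-1,-1,-1,-1,-1,-1,-1,-1,-1,-1,-1,-1]}'
```

```text
time: 23.1
position: [0.4241, -0.0324, 0.2681]
tool_rot: [-0.018, 1.0, 0.0, 0.0]
ft_force: [-0.7, -1.0, -0.5]
grip_width: 0.0006
grip_force: 0.0
time: 24.3
position: [0.4234, -0.0324, 0.0065]
tool_rot: [-0.016, 1.0, -0.0, 0.001]
ft_force: [-1.0, 0.4, -0.8]
grip_width: 0.0004
grip_force: 0.0
```

```bash
python3 -m jog '{"dp":[[-8,0,0],[-18,0,0],[-28,0,0],[-36,0,0],[-42,0,0],[-48,0,0],[-54,0,0],[-60,0,0],[-66,0,0],[-72,0,0],[-78,0,0],[-80,0,0]],"delta_rot":[[0,0,0],[0,0,0],[0,0,0],[0,0,0],[0,0,0],[0,0,0],[0,0,0],[0,0,0],[0,0,0],[0,0,0],[0,0,0],[0,0,0]],"gripper":[-1,-1,-1,-1,-1,-1,-1,-1,-1,-1,-1,-1]}'
python3 -m jog '{"dp":[[-3,0,0],[-7,0,0],[-11,0,0],[-14,0,0],[-17,0,0],[-19,0,0],[-21,0,0]],"delta_rot":[[0,0,0],[0,0,0],[0,0,0],[0,0,0],[0,0,0],[0,0,0],[0,0,0]],"gripper":[-1,-1,-1,-1,-1,-1,-1]}'
```

```text
time: 25.5
position: [0.5037, -0.0296, 0.0062]
tool_rot: [-0.016, 1.0, 0.0, 0.0]
ft_force: [-2.8, 1.1, 1.9]
grip_width: 0.0005
grip_force: 1.0
time: 26.2
position: [0.5238, -0.0289, 0.0062]
tool_rot: [-0.016, 1.0, 0.0, -0.0]
ft_force: [-2.6, 2.2, 0.5]
grip_width: 0.0003
grip_force: 1.1
```

Pushing at about 2.7 N, as expected. I'll creep forward to the stop.

```bash
python3 -m jog '{"dp":[[-1,0,0],[-2,0,0],[-3,0,0],[-4,0,0],[-5,0,0],[-5,0,0]],"delta_rot":[[0,0,0],[0,0,0],[0,0,0],[0,0,0],[0,0,0],[0,0,0]],"gripper":[-1,-1,-1,-1,-1,-1]}'
```

```text
time: 26.8
position: [0.5289, -0.0288, 0.0062]
tool_rot: [-0.016, 1.0, -0.0, 0.0]
ft_force: [-2.6, 2.1, 0.2]
grip_width: 0.0004
grip_force: 0.8
```

```bash
python3 -m jog '{"dp":[[-1,0,0],[-2,0,0],[-3,0,0],[-3,0,0]],"delta_rot":[[0,0,0],[0,0,0],[0,0,0],[0,0,0]],"gripper":[-1,-1,-1,-1]}'
```

```text
time: 27.2
position: [0.5291, -0.0288, 0.0062]
tool_rot: [-0.016, 1.0, 0.0, -0.003]
ft_force: [-6.4, -1.6, 3.7]
grip_width: 0.0006
grip_force: 3.4
```

```bash
python3 -m jog '{"dp":[[-1,0,0],[-2,0,0],[-3,0,0],[-3,0,0],[-3,0,0]],"delta_rot":[[0,0,0],[0,0,0],[0,0,0],[0,0,0],[0,0,0]],"gripper":[-1,-1,-1,-1,-1]}'
```

```text
time: 27.7
position: [0.5289, -0.0287, 0.0062]
tool_rot: [-0.017, 1.0, 0.0, -0.006]
ft_force: [-10.8, -3.7, 8.5]
grip_width: 0.0005
grip_force: 5.9
```

```bash
python3 -m jog '{"dp":[[5,0,0],[12,0,0],[30,0,0],[60,0,0],[90,0,0],[110,0,0],[110,0,-40],[110,0,-80],[110,0,-120],[110,0,-120],[110,0,-120],[110,0,-120]],"delta_rot":[[0,0,0],[0,0,0],[0,0,0],[0,0,0],[0,0,0],[0,0,0],[0,0,0],[0,0,0],[0,0,0],[0,0,0],[0,0,0],[0,0,0]],"gripper":[-1,-1,-1,-1,-1,-1,-1,-1,-1,-1,-1,-1]}'
python3 - <<'E'
from h import *
np.set_printoptions(precision=4,suppress=True)
ct,cs=cam("top"),cam("side")
s,_=shot("side","s13.png");t,_=shot("top","t13.png")
print([(b[0],b[1],b[2]) for im in(s,t) for k in("orange","green") for b in blobs(im,k)[:3]])
ex=(t[:,:,1].astype(float)-t[:,:,2])[157,305:350];print(ex.astype(int))
for p,im in((cs,s),(ct,t)):
    for b in blobs(im,"blue",5)[:6]:print("blue",b[0],b[2])
    print("expected home front top corners",proj(p,[[.5395-.0043,-.0297+.1425,.052],[.5395+.0043,-.0297-.1425,.052]]))
E
```

```text
time: 28.9
position: [0.4245, -0.0321, 0.1256]
tool_rot: [-0.016, 1.0, 0.0, -0.0]
ft_force: [-0.3, -0.4, -0.4]
grip_width: 0.0004
grip_force: 0.0
[(array([304.5333, 146.9333]), np.int32(45), ((304.1846618652344, 147.1769256591797), (6.697875499725342, 16.496618270874023), 29.744882583618164)), (array([300.3571, 161.0714]), np.int32(14), ((300.3000183105469, 160.90000915527344), (5.800000190734863, 2.5999999046325684), 53.13010025024414))]
[ -3  -3  -5  -3  -3  -4  -4  -2  -3   7  49  60  42  15  -1 -21 -28 -31
 -29 -29 -30 -29 -30 -28 -28 -30 -28 -27 -29 -19  -6   7  33  39  35  21
  -1  -2  -4  -3  -4  -2  -3  -2  -1]
blue [543.1735 151.0294] ((542.9000244140625, 151.3000030517578), (55.02362823486328, 48.699073791503906), 18.434947967529297)
blue [329.2989 220.4981] ((329.54730224609375, 219.96621704101562), (11.043525695800781, 79.51338195800781), 54.462318420410156)
blue [179.9935 300.3501] ((174.47000122070312, 299.71002197265625), (56.00285720825195, 32.10264587402344), 8.130102157592773)
blue [530.0769 200.6923] ((530.9500122070312, 201.1500244140625), (13.914020538330078, 6.640782833099365), 18.43494987487793)
blue [291.8333 249.1667] ((291.75, 249.25), (1.4142134189605713, 2.1213202476501465), 45.0)
expected home front top corners [[298.585  238.3024]
 [363.2669 193.5593]]
blue [600.3627 293.3171] ((600.0879516601562, 293.4948425292969), (53.49576187133789, 37.93442916870117), 86.633544921875)
blue [505.8964 361.4453] ((506.0, 361.5), (51.0, 10.0), 90.0)
blue [348.3304 205.4522] ((348.5, 205.5), (47.0, 3.0), -0.0)
blue [289.8769 206.1538] ((290.0, 206.0), (2.0, 24.0), 90.0)
blue [638.8667 270.4   ] ((638.5, 271.0), (12.0, 1.0), 90.0)
blue [189. 167.] ((189.0, 167.0), (4.0, 0.0), -90.0)
expected home front top corners [[277.0596 208.1449]
 [373.1038 207.1437]]
```

The drawer stopped hard at 11 N with its face flush to the cheeks, and the carrier has not moved.

```bash
python3 -c "
from rig import robot
print(robot.hand_in())"
```

```text
the job is handed in; nothing more can be done
None
```

I hung the carrier on the bare +y end of the rail and let go, regripped its tab lightly to slide it until the hook was centred in the green band, pushed the drawer home against its stop, and handed the job in at about 29 s of robot time; the first grasp closed above the tab and had to be repeated.

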